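# Clamp a specimen cup in a ratchet clamp and keep it gripped

### The job

Ready the blue-lidded specimen cup for opening: on the ratchet clamp that it stands in, first set the red selector lever upright, then pump the orange trigger until the sliding pad presses the cup against the fixed jaw. Stop while green still shows on the pad's guide rods and their white part has gone in (green gone means a crushed cup), and finish without letting go, the trigger squeezed and held. Move the jaw by the trigger alone, keep the cup standing and leave everything round the clamp where it is.

Things in the scene. Friction and masses are not known exactly. Their poses are not given: they have to be found in the camera images.
- clamp: Bench clamp fixed to the worktop, 270 x 64 mm bed 10 mm thick (carries the cup), blue head. Origin under the bed's middle on the worktop; +z up, +x from the black handle's end to the fixed jaw, lever on its -y side. Squeezing the trigger drives the toothed bar and pad to +x. Head reaches z 0.076, trigger and handle 0.126, upright lever 0.093. Offsets below are in this frame.
- selector (a joint): Red selector lever, rad, -1 to 1: 0 = upright, pawls let down; positive leans to the fixed jaw (+x). Starts at 0.55 to 0.85. Over 0.2 off upright the pawls lift and the trigger does not drive the bar. Stiff hinge (0.1 to 0.15 N m), stays where left. Blade 7 mm thick along x, 14 mm wide along y; rounded knob 12 (x) x 18 (y) x 16 mm at its end.
- selector_hinge (a point): The lever's hinge, at (0.080, -0.072, 0.028) in the clamp's frame; its axis is the clamp's +y. The knob's centre is 57 mm from it, the lever's end 65 mm. A microscope, its stage 160 mm above the worktop, stands 80 to 150 mm away on the robot's left side of it: turn a wide gripper so that its body keeps clear.
- selector_tip (a point): Centre of the red lever's knob.
- trigger (a joint): Orange trigger, rad: 0 = let go (a spring returns it), 0.48 = squeezed to its stop. Hinge along y, 64 mm up; squeezing tips its top to the handle (-x). A full squeeze and let-go advances the bar one tooth, 8 mm (the first squeeze 5 to 13 mm); squeezing to less than 0.38 or letting go to above 0.07 may miss the tooth. Takes 3 to 15 N at the grip point.
- trigger_grip (a point): Where to push the trigger: centre of its blade, 41 mm from its hinge. Blade 10 mm thick along x, 18 mm wide along y, running on 21 mm beyond this point. It leans 0.24 rad to +x when let go, 0.24 rad to -x when squeezed; this point is 38 mm, then 18 mm from handle_grip along x.
- handle_grip (a point): Centre of the fixed black handle at (-0.088, 0, 0.105): upright, 10 mm thick along x, 20 mm wide along y, top at 0.126. It does not move. Span over handle and trigger 48 mm let go, 28 mm squeezed. To squeeze with two fingers whose centre stays put, centre them 9 mm from here to +x and open to 72 mm or more; or push the trigger alone from its +x side.
- pad (a joint): How far the pad is pushed back on its sprung rods, m, 0 to 0.023; 0 = touches nothing. Spring 500 N/m, 1 N preload. Up to 0.004 white of the rods shows beside the blue carrier; from there to 0.020 only green (and a red end ring by the pad); at 0.020 the green has gone in: too hard. One tooth adds up to 0.008.
- pad_face (a point): Middle of the pad's black rubber front (52 mm along y, 28 mm high), facing +x. Starts at (0.022 to 0.034, 0, 0.028).
- bar: Steel toothed bar with the blue pad carrier (12 x 56 x 32 mm) near its front; slides to the clamp's +x and carries the pad. The robot must not push it.
- fixed_jaw: Fixed blue jaw at the clamp's +x end, a rubber-faced shallow V open to -x. Origin on the worktop at (0.088, 0, 0), about where the clamped cup's axis comes to stand.
- cup_mid (a point): Centre, half-way up, of the blue-lidded specimen cup to be clamped: 67 mm high, lid 62 mm across, wall 46 to 54 mm across, about 50 g; stands loose on the bed between pad and fixed jaw, up to 20 mm short of the jaw. Its +z is up.
- yellow_cup: Specimen cup with yellow lid, 62 mm across, 67 mm high, on the worktop, origin under it. A bystander.
- clear_cup: Empty specimen cup with grey lid, 62 mm across, 67 mm high, on the worktop, origin under it. A bystander.
- oil_bottle: Small amber dropper bottle, 27 mm across, 86 mm high, on the worktop, origin under it. A bystander.

How it is judged (in metres and radians):
On the way, in this order (a step that is already met when the one before it is completed fails the run):
1. the selector lever stands upright (within 0.2 rad) (value of joint selector between -0.2 and 0.2 rad), for 0.2 s.
2. the pad presses the cup against the fixed jaw (value of joint pad above 0.003 m and contact force between each of pad, fixed_jaw and cup above 1 N), for 0.2 s.
At the end, for the whole second after the job is handed in: Lever within 0.2 rad of upright; pad pushed back by 4 to 20 mm and pressing the cup (over 1.5 N) against the fixed jaw (over 1.5 N); trigger held squeezed past 0.25 rad by the fingers (over 1 N); cup upright within 0.15 rad (all of step 1 and value of joint pad between 0.004 and 0.02 m and contact force between each of pad, fixed_jaw and cup above 1.5 N and value of joint trigger above 0.25 rad and contact force between the fingers and trigger above 1 N and angle between cup_mid's own z axis and vertical below 0.15 rad); the arm keeps its last pose, push and grip.
It fails at once if the cup is crushed: the pad is pushed back by more than 20 mm (value of joint pad above 0.0205 m).
It fails at once if the robot pushes the bar, its carrier, the pad or the cup itself (over 2 N) (contact force between any of the fingers, the arm and bar above 2 N or contact force between any of the fingers, the arm and cup above 2 N).
It fails at once if the cup falls over (angle between cup_mid's own z axis and vertical above 0.5 rad).
It fails at once if a bystander is moved from its place by more than 30 mm (distance of any of yellow_cup, clear_cup, oil_bottle from where it was at the start of the episode above 0.03 m).
It also fails if it takes over 67 s, if anything falls off the work surface, if the arm or the gripper's body presses on something with over 40 N, if the wrist force passes 120 N, or if a joint passes its speed limit or range.

### The arm

A 7-joint arm with a two-finger parallel gripper is mounted at the origin on the work surface; the furniture and walls round the work are solid. World frame = base frame: x ahead of the robot, y to its left, z up, the work surface at z = 0. Lengths are in mm, angles in rad, forces in N, time in s.
With the tool pointing down it reaches from about 400 to 875 mm from the base axis. Payload 4.4 kg.
Tool frame: the origin (TCP) lies at the very end of the fingers, on their centre line; the grasp point (between the pads) lies 19 mm behind it; z points along the fingers, y is the line along which they close (so a half turn about z gives the same grasp; the last joint's range is limited). The gripper opens to 85 mm and grips with 20 to 120 N. Pads are 22 mm wide; open, the fingers measure 114 mm over their backs; the gripper's body (76 mm by 85 mm) begins 54 mm behind the grasp point. The pads swing forward as they close: fully open they stand 13 mm farther back than shut.
Start: joints at [-1.269, 0.628, 0.038, 1.517, -0.027, 0.996, -0.02], TCP at [233.694, 606.552, 231.313] pointing down, gripper open.
Joint ranges: [-3.06, 3.06], [-0.37, 2.12], [-1.25, 1.32], [0.18, 2.47], [-1.1, 4.24], [0.23, 1.98], [-2.94, 2.94]. Speed limits (rad/s): [2.57, 2.57, 3.14, 3.14, 3.14, 3.14, 3.14].

### API

Orientations are given as [roll, pitch, yaw] about the fixed x, y, z axes, in that order (R = Rz(yaw) Ry(pitch) Rx(roll)).
In Python, from cell import sensors, get_image, camera_params, order gives the robot as it stands.
- The arm moves only by the shell command python3 -m inch 'ROWS' [OPENING]. ROWS is JSON, a list that holds one entry, the list of rows, each a list of 4 numbers: the shift along the tool's x, y, z in cm, then the turn about the tool's z in degrees. A call has 1 to 8 rows; each row is the pose to reach, as a shift and turn from the pose commanded when the call began, along the tool's axes at that moment; what a row does not reach only later rows make up. A row lasts 1/12 s, in which the tool goes at most 41.7 mm and 7.16 degrees, less where a joint would pass 70% of its speed; a pose out of reach is approached as far as the arm can. A call with a gripper value outside its range is refused whole. OPENING is the finger opening in cm, from 0 to 8.54, set as the call begins (- or left out, the last holds). The fingers move at their own pace and stop on an object; the grip force is fixed at half the most. Time passes only in rows, so rows that repeat a pose let the fingers close. It gives the time, the measured TCP pose, the force, the opening and the grip force at its end, in the units of the state.
- sensors.read_state(): the state, without advancing time (a new reading comes with each control period).
- get_image(name): name is "scene" or "side" or "wrist"; returns the picture (400x640x3 uint8, blue, green, red); there is no depth.
- camera_params(name): a dict with "mtx" (3x3 intrinsics, pixels), "rvec" (rotation vector, rad) and "tvec" (3), from world to camera coordinates, as OpenCV has them. Camera axes: x right, y down, z forward; pixel columns grow to the right and rows downward; lengths in mm; the calibration is good to about 2 mm. A picture is of the moment at which its call begins: read the wrist's pose just before it. camera_params takes no time and is no camera call; for the wrist camera it gives the pose at the moment of the call.
- order.finish_job(): hands the job in; it is judged then, once.
The state is a dict: "clock": time; "qpos": joint angles; "qd": joint speeds; "tau": joint torques, N m; "eef_pos": TCP position; "tool_rot": TCP orientation; "force": force on the tool from outside, world axes, zero at the start; "torque": the same for the moment, N m; "width": finger opening in mm; "gripper_force": force on a finger pad.
Only numpy, scipy, OpenCV 4.12 (cv2) and the standard library are available. Lean on these libraries where they do the work, as an engineer would, in place of code of your own. Each camera call takes 0.05 s, during which the arm holds its last target. There are 200 camera calls.

## Working session

There is one attempt and no reset: what is moved stays moved. The work goes in short steps, Python scripts to look and compute and a shell command to move; the robot and the scene stay as the last step left them, time stands still between calls to the robot, and variables do not carry over. Pictures are saved under pics/ and viewed, at most 10 in all, crops included, and the job is handed in when it is done.

```bash
ls; mkdir -p pics
python3 - <<'E'
from cell import sensors,get_image,camera_params
import cv2,numpy as np
s=sensors.read_state();print({k:np.round(v,3).tolist() for k,v in s.items()})
for n in("scene","side"):
    cv2.imwrite(f"pics/{n}1.png",get_image(n))
    p=camera_params(n);R=cv2.Rodrigues(np.array(p["rvec"],float))[0];print(n,p["mtx"],(-R.T@np.array(p["tvec"]).ravel()).round(),R[2].round(2))
E
```

```text
pics
{'clock': 0.0, 'qpos': [-1.269, 0.629, 0.038, 1.518, -0.027, 0.996, -0.02], 'qd': [0.001, 0.0, -0.001, -0.0, 0.001, 0.001, 0.0], 'tau': [-0.0, -56.34, 1.226, -19.345, 0.011, 0.01, 0.0], 'eef_pos': [233.447, 605.958, 230.351], 'tool_rot': [-3.14, -0.0, 2.774], 'force': [-0.183, -0.549, 0.658], 'torque': [0.009, 0.008, -0.026], 'gripper_force': 0.0, 'width': 85.281}
scene [[491.0152561    0.         318.92197163]
 [  0.         491.0152561  199.47373712]
 [  0.           0.           1.        ]] [  14. -980.  906.] [ 0.39  0.67 -0.64]
side [[514.44149237   0.         322.86495536]
 [  0.         514.44149237 204.33073811]
 [  0.           0.           1.        ]] [ -22. -828. 1123.] [ 0.37  0.52 -0.77]
```

View pics/scene1.png

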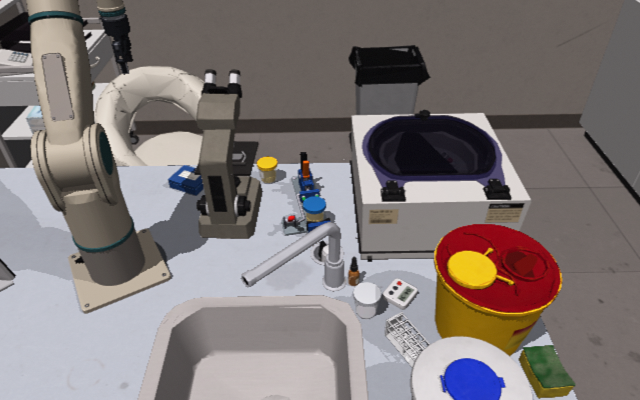

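View pics/side1.png

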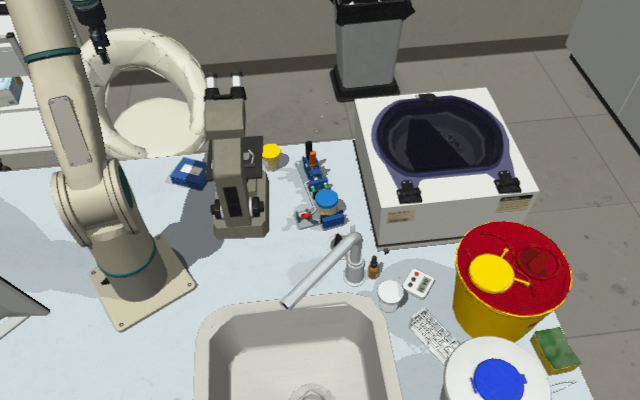

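The clamp is at about (305,195) in scene and (318,190) in side. It sits between the microscope on the left, the faucet in front, and the centrifuge on the right. I'll enlarge both crops next.

Run:
```python
import cv2,numpy as np
a=cv2.imread("pics/scene1.png")[145:245,265:345];b=cv2.imread("pics/side1.png")[135:235,280:360]
f=lambda i:cv2.resize(i,None,fx=5,fy=5,interpolation=cv2.INTER_CUBIC)
cv2.imwrite("pics/crop1.png",np.hstack([f(a),f(b)]))
```

```text
(no output)
```

View pics/crop1.png

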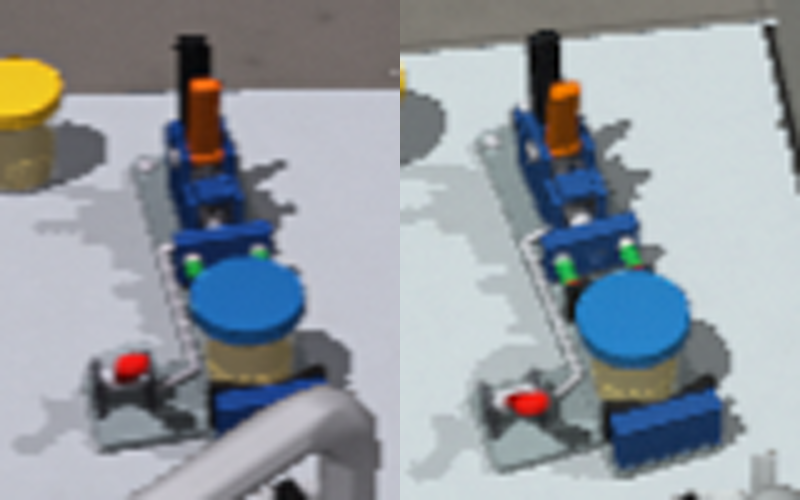

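The crops show the black handle top, the orange trigger top, the lid, the red knob leaning toward the camera, and the bed's rear-left corner. White and green are both visible on the rods. I'll fit the clamp pose from these features.

```bash
cat > fit.py <<'E'
from cell import camera_params
import cv2,numpy as np
from scipy.optimize import least_squares
def proj(n,P):
    p=camera_params(n);return cv2.projectPoints(np.array(P,float),np.array(p["rvec"]),np.array(p["tvec"]),p["mtx"],None)[0][:,0]
def unproj(n,uv,z):
    p=camera_params(n);R=cv2.Rodrigues(np.array(p["rvec"]))[0];c=-R.T@np.array(p["tvec"]).ravel()
    d=R.T@np.linalg.inv(p["mtx"])@np.array([*uv,1.]);return c+d*(z-c[2])/d[2]
def W(v,P):
    x,y,a=v[:3];P=np.array(P,float);c,s=np.cos(a),np.sin(a)
    return np.c_[x+c*P[:,0]-s*P[:,1],y+s*P[:,0]+c*P[:,1],P[:,2]]
E
python3 - <<'E'
from fit import *
obs={"scene":[(303.6,153.4),(305.8,162),(314.2,202.6),(291.4,218.2),(293,177)],"side":[(309,142.4),(312.8,152.6),(326.4,197),(305.6,215.4),(296.4,163)]}
def M(v): q,c=v[3:5]; return W(v,[(-88,0,126),(-45,0,124),(c*100,0,77),(80+57*np.sin(q),-72,28+57*np.cos(q)),(-135,-32,10)])
f=lambda v:np.concatenate([(proj(n,M(v))-obs[n]).ravel() for n in obs])
r=least_squares(f,[500,200,-1.5,.7,.75],x_scale=[100,100,.3,.3,.3]);v=r.x;print(v.round(3));print(f(v).reshape(2,5,2).round(1).tolist())
np.save("v.npy",v);print(M(v).round());print("hinge",W(v,[(80,-72,28),(80,-72,85),(-88,0,105)]).round())
# surroundings
for n,uv,z in [("scene",(267,163),67),("scene",(368,290),67),("scene",(353,262),80)]:print(n,uv,unproj(n,uv,z).round())
for k,c in {"stage/micro base corner scene":("scene",(250,237),0),"micro base right":("scene",(262,185),0),"side base corner":("side",(268,235),0),"centrifuge corner":("scene",(357,258),0),"side centrifuge":("side",(372,250),0)}.items():print(k,unproj(*c).round())
E
```

```text
[528.611 -42.28   -1.912   0.709   0.764]
[[[-0.1, -0.7], [0.3, -0.1], [0.4, -0.1], [-1.4, -0.3], [-1.3, 0.2]], [[0.4, 0.0], [1.0, 0.7], [0.9, -0.4], [-0.0, 0.5], [-0.2, -0.5]]]
[[ 558.   41.  126.]
 [ 544.    0.  124.]
 [ 503. -114.   77.]
 [ 422. -129.   71.]
 [ 544.   96.   10.]]
hinge [[434. -94.  28.]
 [434. -94.  85.]
 [558.  41. 105.]]
scene (267, 163) [481. 127.  67.]
scene (368, 290) [ 457. -424.   67.]
scene (353, 262) [ 469. -347.   80.]
stage/micro base corner scene [329. -68.   0.]
micro base right [455. 120.   0.]
side base corner [333. -73.   0.]
centrifuge corner [ 529. -280.    0.]
side centrifuge [ 524. -280.    0.]
```

Run:
```python
from fit import *
def tri(a,b):
    Ps=[]
    for n in("scene","side"):
        p=camera_params(n);Ps.append(np.array(p["mtx"])@np.c_[cv2.Rodrigues(np.array(p["rvec"]))[0],np.array(p["tvec"]).ravel()])
    X=cv2.triangulatePoints(Ps[0],Ps[1],np.array(a,float),np.array(b,float)).ravel();return (X[:3]/X[3]).round()
for k,a,b in [("eyeL",(209,72),(212,78)),("eyeR",(234,75),(237,78)),("head top corner",(203,95),(207,100)),("spout bend",(333,228),(357,238)),("spout tip",(249,279),(289,300)),("faucet base",(334,287),(355,282)),("arm corner bottom R",(233,200),(247,205)),("spout mid",(290,253),(323,269)),("micro mid right",(240,97),(243,100))]:print(k,tri(a,b))
```

```text
eyeL [352. 129. 386.]
eyeR [409. 113. 370.]
head top corner [330. 136. 327.]
spout bend [ 425. -330.  193.]
spout tip [ 215. -365.  191.]
faucet base [ 431. -326.   -5.]
arm corner bottom R [306. -40. 117.]
spout mid [ 312. -351.  198.]
micro mid right [409.  96. 316.]
```

Run:
```python
import cv2,numpy as np
a=cv2.imread("pics/scene1.png")[60:300,180:400];b=cv2.imread("pics/side1.png")[60:300,180:400]
f=lambda i:cv2.resize(i,(400,436),interpolation=cv2.INTER_CUBIC)
cv2.imwrite("pics/crop2.png",np.hstack([f(a),f(b)]))
```

```text
(no output)
```

View pics/crop2.png

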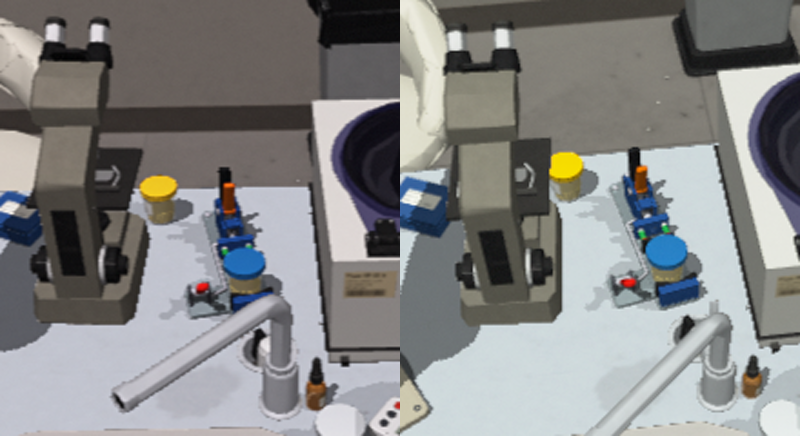

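The spout is about 200 mm from the lever. The microscope head reaches z≈386 near (380,120). Tool y is already along clamp −x within 1.5°. I'll rise first, then cross above everything.

```bash
python3 -m inch '[[[0,0,-22,0],[0,0,-22,0],[0,0,-22,0],[0,0,-22,0],[0,0,-22,0],[0,0,-22,0],[0,0,-22,-1.5],[0,0,-22,-1.5]]]'
python3 -m inch '[[[-3,-3,0,0],[-6,-6,0,0],[-9,-9,0,0],[-12,-12,0,0],[-15,-15,0,0],[-18,-17.5,0,0],[-20.5,-20,0,0],[-23,-22,0,0]]]'
```

```text
clock: 0.77
eef_pos: [233.7, 606.5, 451.5]
tool_rot: [3.141, -0.0, 2.801]
force: [-0.0, 0.4, -0.2]
width: 85.5
gripper_force: 0.0
clock: 1.43
eef_pos: [376.6, 318.5, 449.5]
tool_rot: [-3.138, -0.002, 2.798]
force: [0.1, 1.4, 0.2]
width: 85.5
gripper_force: 0.0
```

```bash
python3 -m inch '[[[-2.8,-2.8,0,0],[-5.6,-5.6,0,0],[-8.4,-8.4,0,0],[-11,-11,0,0],[-14,-14,0,0],[-17,-17,0,0],[-19.5,-19.5,0,0],[-21,-22,0,0]]]'
python3 -m inch '[[[-1.5,-2.8,0,0],[-3,-5.6,0,0],[-4,-8,0,0],[-4,-8,3,0],[-4,-8,6,0],[-4,-8,9,0],[-4,-8,9,0],[-4,-8,9,0]]]'
python3 - <<'E'
from cell import *
import cv2,numpy as np
s=sensors.read_state();print(np.round(s["qpos"],2),s["eef_pos"])
p=camera_params("wrist");np.savez("w1.npz",mtx=p["mtx"],rvec=p["rvec"],tvec=p["tvec"])
cv2.imwrite("pics/w1.png",get_image("wrist"))
E
```

```text
clock: 2.1
eef_pos: [501.3, 41.4, 449.0]
tool_rot: [-3.139, -0.002, 2.797]
force: [0.4, 0.4, -0.0]
width: 85.5
gripper_force: 0.0
clock: 2.77
eef_pos: [510.1, -44.0, 359.3]
tool_rot: [-3.14, -0.006, 2.8]
force: [1.0, 0.0, 0.3]
width: 84.9
gripper_force: 0.0
[-0.24  0.32  0.37  1.71 -0.12  1.14  1.4 ] [510.1267752  -44.00692429 359.33843545]
```

View pics/w1.png

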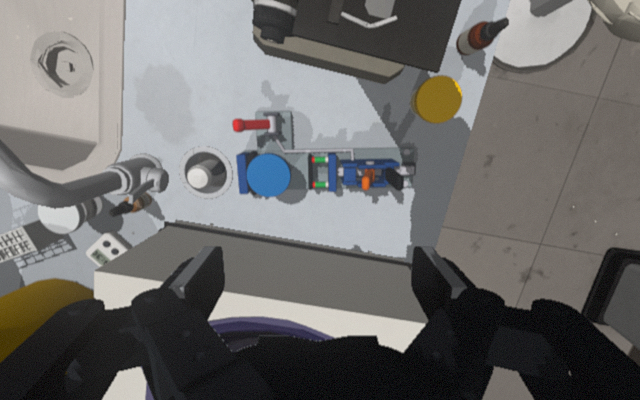

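The wrist view shows the lid at (269,176), the knob at (239,126), the trigger tip near (366,186), and the handle near (400,178). A zoom will refine these.

Run:
```python
import cv2
a=cv2.imread("pics/w1.png")[100:220,225:425]
cv2.imwrite("pics/w1c.png",cv2.resize(a,None,fx=4,fy=4,interpolation=cv2.INTER_CUBIC))
```

```text
(no output)
```

View pics/w1c.png

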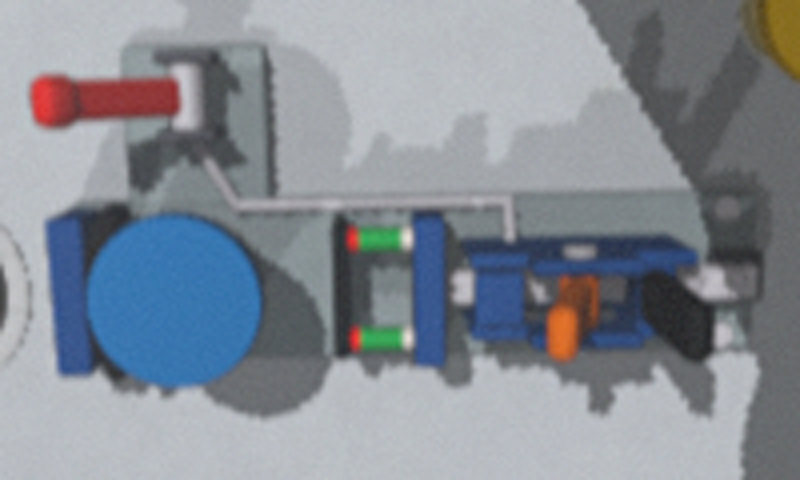

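Run:
```python
from fit import *
w=np.load("w1.npz")
def pr(n,P):
    return cv2.projectPoints(P,w["rvec"],w["tvec"],w["mtx"],None)[0][:,0] if n=="w" else proj(n,P)
obs={"scene":[(303.6,153.4),(305.8,162),(314.2,202.6),(291.4,218.2),(293,177)],"side":[(309,142.4),(312.8,152.6),(326.4,197),(305.6,215.4),(296.4,163)],
"w":[(399,184.5),(365.2,186.2),(268.5,175),(238.2,125),(415.5,147.5)]}
def M(v): q,c=v[3:5]; return W(v,[(-88,0,126),(-45,0,124),(c*100,0,77),(80+57*np.sin(q),-72,28+57*np.cos(q)),(-135,-32,10)])
for ns in (["w"],["scene","side","w"]):
    f=lambda v:np.concatenate([(pr(n,M(v))-obs[n]).ravel() for n in ns])
    v=least_squares(f,np.load("v.npy"),x_scale=[100,100,.3,.3,.3]).x;print(v.round(3));print(f(v).reshape(-1,5,2).round(1).tolist())
np.save("v2.npy",v);print(M(v).round(1).tolist());print(W(v,[(80,-72,28),(80,-72,85),(-79,0,105)]).round(1).tolist())
# stage corner
print(unproj("scene",(260,142),160),unproj("side",(264,136),160))
```

```text
[529.244 -37.793  -1.909   0.819   0.821]
[[[1.6, 0.1], [0.2, -1.9], [0.0, 2.3], [0.0, -1.3], [-2.3, 1.3]]]
[529.277 -38.695  -1.91    0.767   0.81 ]
[[[-0.6, -1.4], [-0.1, -0.8], [0.4, 0.1], [-1.5, 0.1], [-1.7, -0.4]], [[-0.2, -0.8], [0.4, -0.1], [0.8, -0.1], [-0.2, 0.8], [-0.8, -1.3]], [[0.9, 0.4], [-0.5, -1.6], [0.2, 2.5], [0.6, -1.1], [-2.9, 1.5]]]
[[558.5, 44.3, 126.0], [544.2, 3.7, 124.0], [502.3, -115.1, 77.0], [421.6, -127.5, 69.0], [544.0, 99.3, 10.0]]
[[434.8, -90.2, 28.0], [434.8, -90.2, 85.0], [555.6, 35.8, 105.0]]
[457.0277917  106.45910508 160.        ] [454.8377074 107.0942838 160.       ]
```

The fit is consistent: clamp at (529,−39), yaw −1.910, lever about 0.77 rad, hinge at (435,−90). I'll straddle the lever and move over it.

```bash
python3 -m inch '[[[2,-3,0,0],[4,-6,0,0],[5.5,-9,0,0],[5.5,-9,4,0],[5.5,-9,8,0],[5.5,-9,12,0],[5.5,-9,16,0],[5.5,-9,18,0]]]' 8.5
python3 -m inch '[[[0,0,0,0],[0,0,0,0],[0,0,0,0]]]'; python3 -c "
from cell import *;print(sensors.read_state()['qpos'].round(2) if hasattr(sensors.read_state()['qpos'],'round') else sensors.read_state()['qpos'])"
```

```text
clock: 3.48
eef_pos: [429.5, -110.3, 179.5]
tool_rot: [-3.141, -0.001, 2.8]
force: [-0.4, -0.1, 0.5]
width: 85.3
gripper_force: 0.0
clock: 3.73
eef_pos: [431.9, -111.1, 183.3]
tool_rot: [3.141, 0.004, 2.8]
force: [0.4, -0.1, -0.1]
width: 84.7
gripper_force: 0.0
[-0.05  0.44  0.33  2.13 -0.24  0.61  1.68]
```

```bash
python3 -m inch '[[[0.3,0,3,0],[0.3,0,6,0],[0.3,0,8,0],[0.3,0,10,0],[0.3,0,11,0],[0.3,0,12,0],[0.3,0,12.7,0],[0.3,0,12.7,0]]]'
python3 -m inch '[[[0,0,0,0],[0,0,0,0]]]'
python3 - <<'E'
from cell import *
import cv2
cv2.imwrite("pics/w2.png",get_image("wrist"))
E
```

```text
clock: 4.4
eef_pos: [428.4, -109.7, 54.8]
tool_rot: [3.141, 0.002, 2.8]
force: [-0.2, -0.6, -0.2]
width: 85.2
gripper_force: 0.0
clock: 4.57
eef_pos: [428.0, -109.8, 55.4]
tool_rot: [3.141, 0.002, 2.8]
force: [-1.1, 0.5, -0.7]
width: 85.1
gripper_force: 0.0
```

View pics/w2.png

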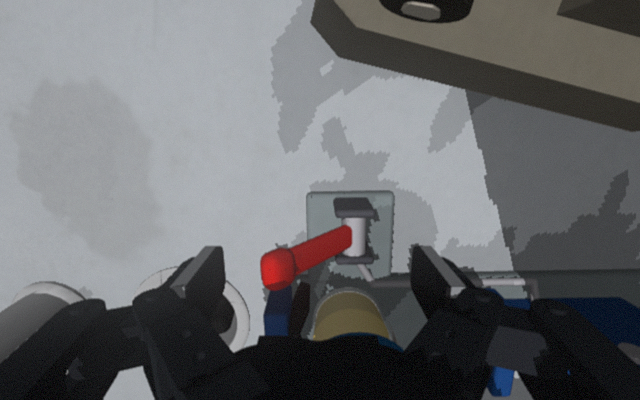

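The red knob at (275,268) lies between the fingers (inner faces at about 222 and 415). I'll shift to centre on upright, then close.

```bash
python3 -m inch '[[[0,0.5,0,0],[0,1,0,0],[0,1.5,0,0],[0,2.1,0,0],[0,2.1,0,0]]]'
python3 -m inch '[[[0,0,0,0],[0,0,0,0],[0,0,0,0],[0,0,0,0],[0,0,0,0],[0,0,0,0],[0,0,0,0],[0,0,0,0]]]' 1.7
python3 -m inch '[[[0,0,0,0],[0,0,0,0],[0,0,0,0],[0,0,0,0],[0,0,0,0],[0,0,0,0],[0,0,0,0],[0,0,0,0]]]'
```

```text
clock: 5.03
eef_pos: [434.4, -89.2, 54.5]
tool_rot: [-3.141, 0.001, 2.801]
force: [-0.7, -1.6, 1.7]
width: 85.0
gripper_force: 0.8
clock: 5.7
eef_pos: [433.9, -89.5, 54.2]
tool_rot: [3.141, -0.0, 2.8]
force: [-0.4, -1.1, 2.0]
width: 16.9
gripper_force: 0.8
clock: 6.37
eef_pos: [433.9, -89.6, 54.2]
tool_rot: [3.141, -0.0, 2.8]
force: [0.3, 0.4, 0.2]
width: 17.3
gripper_force: 0.2
```

Now I'll open, rise straight up, and move over the trigger while the wrist camera checks the lever.

```bash
python3 -m inch '[[[0,0,0,0],[0,0,0,0],[0,0,0,0],[0,0,-3,0],[0,0,-6,0],[0,0,-9,0],[0,0,-12,0],[0,0,-15,0]]]' 8.5
python3 -m inch '[[[0,0,0,0],[0,0,0,0]]]'
python3 - <<'E'
from cell import *
import cv2
p=camera_params("wrist");import numpy as np;np.savez("w3.npz",mtx=p["mtx"],rvec=p["rvec"],tvec=p["tvec"])
cv2.imwrite("pics/w3.png",get_image("wrist"))
from fit import *
v=np.load("v2.npy");q=np.array([-.4,-.2,0,.2,.4])
print(proj("wrist",W(v,np.c_[80+57*np.sin(q),0*q-72,28+57*np.cos(q)])).round())
E
```

```text
clock: 7.03
eef_pos: [433.5, -89.7, 205.7]
tool_rot: [-3.141, -0.0, 2.8]
force: [1.1, 0.6, -0.6]
width: 85.0
gripper_force: 0.0
clock: 7.2
eef_pos: [435.0, -89.6, 205.7]
tool_rot: [3.14, 0.004, 2.801]
force: [-0.0, 0.9, -0.1]
width: 85.4
gripper_force: 0.0
[[344. 193.]
 [332. 194.]
 [319. 195.]
 [306. 194.]
 [293. 194.]]
```

View pics/w3.png

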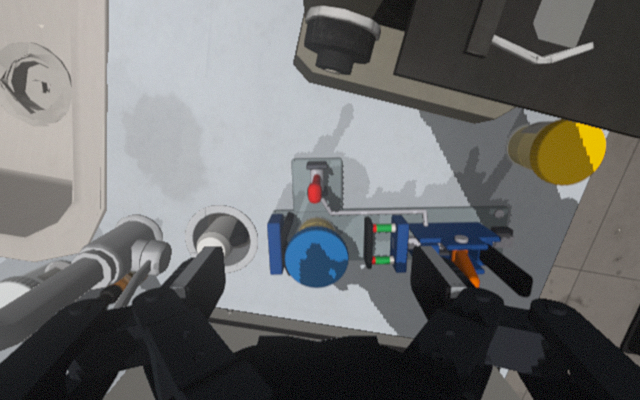

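The knob is at (315,190), about 0.06 rad from upright, so the selector is set. Next I'll check the clearance to the centrifuge wall and refine the trigger position.

```bash
python3 - <<'E'
from fit import *
v=np.load("v2.npy");w=np.load("w1.npz");R=cv2.Rodrigues(w["rvec"])[0];c=-R.T@w["tvec"].ravel()
def u(uv,z):
    d=R.T@np.linalg.inv(w["mtx"])@np.array([*uv,1.]);return (c+d*(z-c[2])/d[2]).round()
print(u((165,222),0),u((410,262),0)); 
print(unproj("scene",(351,115),200),unproj("scene",(357,225),200))
print("proj w3 handle/trigger tip",proj("wrist",W(v,[(-88,0,126),(-45,0,124)])).round())
E
python3 -m inch '[[[-2,3,0,0],[-4,6.5,0,0],[-5.5,10,0,0],[-6.5,13,0,0],[-7.2,15.8,0,0],[-7.2,15.8,0,0],[-7.2,15.8,0,0]]]'
```

```text
[ 525. -326.    0.] [735.  46.   0.]
[715.62557906  39.38135223 200.        ] [ 469.50798601 -354.375048    200.        ]
proj w3 handle/trigger tip [[529. 294.]
 [474. 293.]]
clock: 7.83
eef_pos: [554.1, 36.8, 202.0]
tool_rot: [-3.14, -0.004, 2.804]
force: [0.2, -0.6, 0.8]
width: 84.8
gripper_force: 0.0
```

```bash
python3 -m inch '[[[0.1,0,3,0],[0.1,0,5.5,0],[0.1,0,8,0],[0.1,0,10,0],[0.1,0,11.5,0],[0.1,0,11.5,0],[0.1,0,11.5,0]]]'
python3 - <<'E'
from cell import *
import cv2
cv2.imwrite("pics/w4.png",get_image("wrist"))
E
```

```text
clock: 8.42
eef_pos: [552.2, 33.8, 88.2]
tool_rot: [-3.14, -0.003, 2.798]
force: [-0.3, -0.7, 0.2]
width: 85.1
gripper_force: 0.0
```

View pics/w4.png

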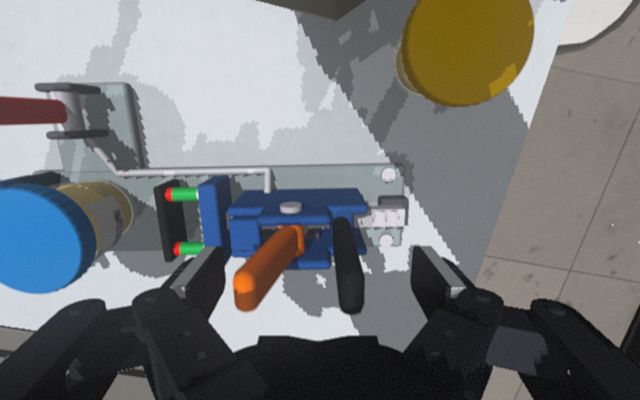

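The handle is at (345,260) and the trigger tip at (247,290). Both are between the fingers, with mid-finger at x≈318, so I should shift about 3 mm toward the handle. The rods are at rows 194 and 247, columns 165–205. I'll shift and print a rod and lever reading.

```bash
python3 -m inch '[[[-0.2,0.3,0,0],[-0.2,0.3,0,0],[-0.2,0.3,0,0]]]'
cat > rod.py <<'E'
from cell import *
import cv2,numpy as np,sys
from fit import proj,W
v=np.load("v2.npy")
s=sensors.read_state();im=get_image("wrist");cv2.imwrite(f"pics/{sys.argv[1]}.png",im)
h=cv2.cvtColor(im,cv2.COLOR_BGR2HSV).astype(int);H,S,V=h[...,0],h[...,1],h[...,2]
g=((H>45)&(H<80)&(S>110)&(V>60)).astype(np.uint8)
n,l,st,ce=cv2.connectedComponentsWithStats(g)
for i in range(1,n):
    x,y,w,hh,a=st[i]
    if a>15 and 50<x<260 and 150<y<280:
        r=int(ce[i][1]); row=""
        for c in range(x-14,x+w+16):
            b,gg,rr=im[max(0,r-1):r+2,c].mean(0); hh_,ss,vv=H[r,c],S[r,c],V[r,c]
            row+="G" if g[r,c] else "R" if (ss>130 and(hh_<12 or hh_>168)) else "B" if (ss>110 and 95<hh_<130) else "W" if (vv>170 and ss<60) else "k" if vv<60 else "."
        print("green x",x,"w",w,"row",r,"area",a,row)
print("pos",np.round(s["eef_pos"],1),"F",np.round(s["force"],1),"width",round(s["width"],1),"grip",round(s["gripper_force"],1),"t",s["clock"])
E
python3 rod.py r0
python3 - <<'E'
from fit import *
v=np.load("v2.npy");print(proj("wrist",W(v,[(80,-72,28),(80,-72,60),(80,-72,85),(115,-72,73)])).round())
E
```

```text
clock: 8.72
eef_pos: [557.5, 37.7, 90.3]
tool_rot: [3.141, 0.002, 2.8]
force: [-0.5, -0.2, 0.0]
width: 84.9
gripper_force: 0.0
green x 163 w 26 row 186 area 320 kkkkkk.RRRRRRRGGGGGGGGGGGGGGGGGGGGGGGG.WWBBBBBBBBBBBBBBB
green x 172 w 23 row 240 area 275 kkkkkkkRRRRRR.GGGGGGGGGGGGGGGGGGGGGG.W.BBBBBBBBBBBBBB
pos [557.5  37.7  90.3] F [-0.5 -0.2  0. ] width 84.9 grip 0.0 t 8.7167
[[ 62. 104.]
 [ 15. 102.]
 [-37. 100.]
 [-82. 101.]]
```

The lever blade lines up with the upright prediction. White is visible on the rods at baseline. First squeeze:

```bash
python3 -m inch '[[[0,0,0,0],[0,0,0,0],[0,0,0,0],[0,0,0,0],[0,0,0,0],[0,0,0,0],[0,0,0,0],[0,0,0,0]]]' 3.0; python3 rod.py r1
```

```text
clock: 9.43
eef_pos: [556.5, 35.3, 90.2]
tool_rot: [-3.14, 0.001, 2.799]
force: [-3.0, -4.7, 8.9]
width: 30.2
gripper_force: 20.5
green x 152 w 25 row 187 area 325 kkkkkkRRRRRRR.GGGGGGGGGGGGGGGGGGGGGGGG..BBBBBBBBBBBBBBB
green x 161 w 24 row 241 area 289 .kkkkkk.RRRRR.GGGGGGGGGGGGGGGGGGGGGGG.BBBBBBBBBBBBBBBB
pos [556.5  35.3  90.2] F [-3.  -4.7  8.9] width 30.2 grip 20.5 t 9.4333
```

```bash
python3 -m inch '[[[0,0,0,0],[0,0,0,0],[0,0,0,0],[0,0,0,0],[0,0,0,0],[0,0,0,0],[0,0,0,0],[0,0,0,0]]]' 8.2; python3 rod.py r2a;  python3 -m inch '[[[0,0,0,0],[0,0,0,0],[0,0,0,0],[0,0,0,0],[0,0,0,0],[0,0,0,0],[0,0,0,0],[0,0,0,0]]]' 3.0|tail -2; python3 rod.py r2
```

```text
clock: 10.15
eef_pos: [556.8, 37.8, 89.3]
tool_rot: [3.141, 0.0, 2.8]
force: [-0.0, -0.1, 1.1]
width: 82.1
gripper_force: 0.0
green x 147 w 26 row 188 area 327 kkkkkkkRRRRRRRGGGGGGGGGGGGGGGGGGGGGGGGG.BBBBBBBBBBBBBBBB
green x 157 w 23 row 242 area 284 kkkkkk.RRRRRR.GGGGGGGGGGGGGGGGGGGGGGGBBBBBBBBBBBBBBBB
pos [556.8  37.8  89.3] F [-0.  -0.1  1.1] width 82.1 grip 0.0 t 10.15
width: 30.8
gripper_force: 20.8
green x 139 w 25 row 187 area 316 kkkkkkk.RRRRRRGGGGGGGGGGGGGGGGGGGGGGGGGBBBBBBBBBBBBBBBB
green x 149 w 24 row 241 area 279 kkkkkkkRRRRRR.GGGGGGGGGGGGGGGGGGGGGGGBBBBBBBBBBBBBBBBB
pos [556.5  35.3  90.1] F [-3.1 -4.6  9.1] width 30.8 grip 20.8 t 10.8667
```

```bash
python3 -m inch '[[[0,0,0,0],[0,0,0,0],[0,0,0,0],[0,0,0,0],[0,0,0,0],[0,0,0,0],[0,0,0,0],[0,0,0,0]]]' 8.2 >/dev/null; python3 rod.py r3a;  python3 -m inch '[[[0,0,0,0],[0,0,0,0],[0,0,0,0],[0,0,0,0],[0,0,0,0],[0,0,0,0],[0,0,0,0],[0,0,0,0]]]' 3.0|tail -2; python3 rod.py r3
```

```text
green x 137 w 25 row 188 area 317 kkkkkkRRRRRRR.GGGGGGGGGGGGGGGGGGGGGGGGBBBBBBBBBBBBBBBBB
green x 146 w 24 row 242 area 277 kkkkkkk.RRRRRRGGGGGGGGGGGGGGGGGGGGGGG.BBBBBBBBBBBBBBBB
pos [556.9  37.9  89.3] F [ 0.4  0.4 -0. ] width 82.0 grip 0.0 t 11.5833
width: 30.4
gripper_force: 20.7
green x 127 w 24 row 187 area 317 kkkkkkkRRRRRR.GGGGGGGGGGGGGGGGGGGGGGGGBBBBBBBBBBBBBBBB
green x 138 w 22 row 241 area 252 kkkkkk.RRRRRR.GGGGGGGGGGGGGGGGGGGGG.BBBBBBBBBBBBBBBB
pos [556.5  35.3  90.2] F [-1.9 -4.8  9.1] width 30.4 grip 20.7 t 12.3
```

```bash
python3 -m inch '[[[0,0,0,0],[0,0,0,0],[0,0,0,0],[0,0,0,0],[0,0,0,0],[0,0,0,0],[0,0,0,0],[0,0,0,0]]]' 8.2 >/dev/null; python3 rod.py r4a;  python3 -m inch '[[[0,0,0,0],[0,0,0,0],[0,0,0,0],[0,0,0,0],[0,0,0,0],[0,0,0,0],[0,0,0,0],[0,0,0,0]]]' 3.0|tail -2; python3 rod.py r4
```

```text
green x 125 w 24 row 188 area 316 kkkkkkkRRRRRR.GGGGGGGGGGGGGGGGGGGGGGGGBBBBBBBBBBBBBBBB
green x 135 w 23 row 242 area 270 kkkkkkk.RRRRR.GGGGGGGGGGGGGGGGGGGGGGGBBBBBBBBBBBBBBBB
pos [556.9  37.9  89.4] F [-0.6  0.3 -0.7] width 81.8 grip 0.0 t 13.0167
width: 30.5
gripper_force: 20.6
green x 115 w 23 row 187 area 306 kkkkkkRRRRRRR.GGGGGGGGGGGGGGGGGGGGGG.BBBBBBBBBBBBBBBB
green x 126 w 22 row 242 area 245 kkkkkk.RRRRR..GGGGGGGGGGGGGGGGGGGGG.BBBBBBBBBBBBBBBB
pos [556.5  35.3  90.2] F [-3.1 -4.1  9.1] width 30.5 grip 20.6 t 13.7333
```

```bash
python3 -m inch '[[[0,0,0,0],[0,0,0,0],[0,0,0,0],[0,0,0,0],[0,0,0,0],[0,0,0,0],[0,0,0,0],[0,0,0,0]]]' 8.2 >/dev/null; python3 rod.py r5a;  python3 -m inch '[[[0,0,0,0],[0,0,0,0],[0,0,0,0],[0,0,0,0],[0,0,0,0],[0,0,0,0],[0,0,0,0],[0,0,0,0]]]' 3.0|tail -2; python3 rod.py r5
```

```text
green x 112 w 23 row 188 area 306 kkkkkkkRRRRRR.GGGGGGGGGGGGGGGGGGGGGGGBBBBBBBBBBBBBBBB
green x 123 w 22 row 243 area 259 kkkkkk.RRRRRR.GGGGGGGGGGGGGGGGGGGGG.BBBBBBBBBBBBBBBB
pos [556.8  37.8  89.3] F [ 0.7  0.7 -0.6] width 82.2 grip 0.0 t 14.45
width: 30.3
gripper_force: 20.3
green x 112 w 14 row 187 area 162 kkkkkkkRRRRRRRGGGGGGGGGGGGGBBBBBBBBBBBBBBBBB
green x 124 w 12 row 242 area 119 kkkkkk.RRRRRR.GGGGGGGGGGG.BBBBBBBBBBBBBBBB
pos [556.5  35.3  90.2] F [-2.7 -4.   9. ] width 30.3 grip 20.3 t 15.1667
```

Green shrank from 23 to 13 px while the pad stood almost still, which is about 6 mm of compression. The scene and side cameras see the rods from the front, so I'll use my last view to confirm there.

Run:
```python
from cell import *
import cv2,numpy as np
a=get_image("scene")[170:240,275:345];b=get_image("side")[160:230,285:355];c=cv2.imread("pics/r5.png")[150:270,60:180]
f=lambda i,w:cv2.resize(i,(w,w),interpolation=cv2.INTER_CUBIC)
cv2.imwrite("pics/fin.png",np.hstack([f(a,260),f(b,260),f(c,260)]))
```

```text
(no output)
```

View pics/fin.png

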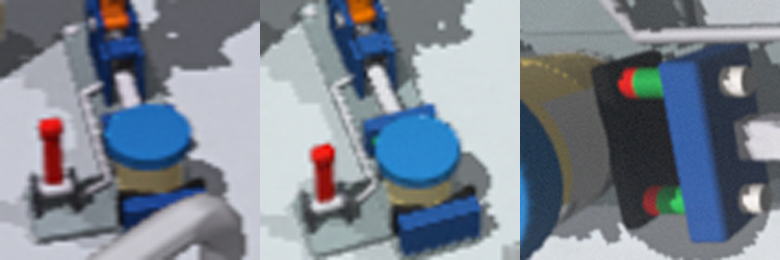

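The lever is upright and the cup stands against the fixed jaw. No white shows ahead of the carrier, its ends stick out behind, and plenty of green remains. At 1.5 px/mm the pad is pushed back about 6 to 7 mm. I'm handing in with the trigger held.

```bash
python3 -m inch '[[[0,0,0,0],[0,0,0,0],[0,0,0,0],[0,0,0,0]]]'; python3 rod.py r6; python3 -c "
from cell import order;print(order.finish_job())"
```

```text
clock: 15.65
eef_pos: [556.5, 35.3, 90.2]
tool_rot: [-3.14, 0.001, 2.799]
force: [-2.7, -4.4, 9.5]
width: 30.0
gripper_force: 20.4
green x 112 w 14 row 187 area 160 kkkkkkkRRRRRRRGGGGGGGGGGGGGBBBBBBBBBBBBBBBBB
green x 124 w 12 row 242 area 120 kkkkkk.RRRRRR.GGGGGGGGGGG.BBBBBBBBBBBBBBBB
pos [556.5  35.3  90.2] F [-2.7 -4.4  9.5] width 30.0 grip 20.4 t 15.65
the job is handed in; nothing more can be done
None
```

The job is handed in at 15.7 s, with no verdict returned: lever upright, cup standing and pressed against the fixed jaw with the pad pushed back an estimated 6–7 mm (green showing, white gone in), and the trigger held squeezed.

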